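# Close and lock the air filter unit's access panel

## Robot

A 6-joint arm with a two-finger parallel gripper is mounted at the origin on a cart in front of the work surface, level with it; the furniture and walls round the work are solid. World frame = base frame: x ahead of the robot, y to its left, z up, the work surface at z = 0. Lengths are in m, angles in degrees, forces in N, time in s.
With the tool pointing down it reaches from about 0.4 to 0.825 m from the base axis. Payload 7 kg.
Tool frame: the origin (TCP) lies on the centre line of the jaws, within the pads' length; the fingertips stand r.tip_reach ahead of it and the grasp point (between the pads) is the TCP (r.tip_reach is the distance from the TCP to the fingertips, in m); z points along the fingers, y is the line along which they close (so a half turn about z gives the same grasp; the last joint's range is limited). The gripper opens to 88 mm and grips with 3 to 60 N. Pads are 19 mm wide; open, the fingers measure 130 mm over their backs; the gripper's body (78 mm by 193 mm) begins 47 mm behind the grasp point.
Start: joints at [88.929, 20.546, 0.682, 0, -70.136, -16.507], TCP at [0.204, 0.643, 0.246] pointing down, gripper open.
Joint ranges: [-176.03, 176.03], [-82.01, 121.73], [-58.28, 71.71], [-173.87, 95.51], [-174.79, -0.11], [-173.66, 173.66]. Speed limits (degrees/s): [136.94, 136.94, 172.46, 180, 180, 180].

## Interface

Orientations are given as [roll, pitch, yaw] about the fixed x, y, z axes, in that order (R = Rz(yaw) Ry(pitch) Rx(roll)).
In Python, from plant import sensors, cams, r gives the robot as it stands.
- The arm moves only by the tool drive_tool, never from a script. Its argument "rows" is a list of rows, each an object of numbers: "fingers": the gripper's target within -1 to 1 (fully open at 1, half-way at 0, shut at -1); "x", "y", "z": the shift along the tool's x, y, z in m; "spin": the turn about the tool's z in rad. A call has 1 to 10 rows; each row is the pose to reach, as a shift and turn from the pose commanded when the call began, along the tool's axes at that moment; what a row does not reach only later rows make up. A row lasts 1/8 s, in which the tool goes at most 62.5 mm and 10.7 degrees, less where a joint would pass 70% of its speed; a pose out of reach is approached as far as the arm can. A call with a gripper value outside its range is refused whole. The fingers move at their own pace and stop on an object; "newtons" is the grip in N (left out, the last holds). Time passes only in rows, so rows that repeat a pose let the fingers close. It gives the time, the measured TCP pose, the force, the opening and the grip force at its end, in the units of the state.
- sensors.get_state(): the state, without advancing time (a new reading comes with each control period).
- cams.capture(name): name is "scene" or "top" or "wrist"; returns a dict with "pixels" (480x640x3 uint8, red, green, blue), "intrinsics" (3x3 intrinsics, pixels), "eye" and "orientation" of the camera in the world; the wrist camera has in their place "T_tool_cam" (4x4, takes a point from camera to tool coordinates, whose origin is the TCP and whose axes are the flange's). Camera axes: x right, y up, looking along -z (the intrinsics and any distortion apply to the point x, -y, -z); pixel columns grow to the right and rows downward; lengths in m; the calibration is good to about 2 mm. A picture is of the moment at which its call begins: read the wrist's pose just before it. There is no depth.
- r.close_job(): hands the job in; it is judged then, once.
The state is a dict: "time_s": time; "joints": joint angles; "qd": joint speeds; "joint_torque": joint torques, N m; "tcp_pos": TCP position; "eef_rot": TCP orientation; "contact_force": force on the tool from outside, world axes, zero at the start; "moment": the same for the moment, N m; "gripper_width": finger opening in m; "gripper_force": force on a finger pad.
Only numpy, scipy, OpenCV 4.12 (cv2) and the standard library are available. Lean on these libraries where they do the work, as an engineer would, in place of code of your own. Each camera call takes 0.05 s, during which the arm holds its last target. There are 200 camera calls.

## Task

The access panel on top of the bench air filter unit stands ajar. Push the panel fully shut with the fingertips, and only then set the fingertips in the slot of the big round fastener on it and turn it clockwise (seen from above) a full quarter turn to its stop, so that the panel is locked. Do not open the panel any further, do not pick anything up, and leave the things standing on and around the unit where they are.

Things in the scene. Friction and masses are not known exactly. Their poses are not given: they have to be found in the camera images.
- filter_unit: White sheet-metal box, fixed, 250 (its x) x 260 (its y) x 94 mm high. Origin: centre of its underside; x points to its back, y to its left, z up. Its position and yaw (up to 0.35 rad either way) vary. The panel covers its top from y = -118 to +58 mm; the strip left of that is a fixed deck, 94 mm high, on which the petri dish stands.
- access_panel (a joint): Angle of the aluminium panel (222 x 176 x 4 mm), rad: 0 = shut, level, at its stop; grows as the front edge rises. Starts at 0.2 to 0.35. The hinge runs along the unit's y at unit x = 105 mm, 90 mm above the bench. The hinge is stiff: the panel stays where it is left, and 2 to 3 N on the front edge pushes it down. Shut, its upper face is 94 mm above the bench.
- panel_lip (a point): Point on the panel's upper face, mid-way along its front edge, 12 mm back from the edge: a place to press (the fastener begins 18 mm behind it). It moves with the panel; z is the panel's upward normal. Panel shut: at unit x = -106, y = -30 mm, 94 mm above the bench.
- fastener (a joint): Turn of the fastener, rad: 0 = unlocked, slot along the unit's y; grows clockwise seen from above; 1.571 = locked, at its stop, slot front to back. Starts at 0 to 0.3. Friction 0.1 N m, no spring: it stays where left. A cam tongue under the panel turns with it: turned too early it lands on the frame and the panel cannot shut.
- fastener_slot (a point): Round fastener, 96 mm diameter: bare metal disc, two raised black cheeks. The slot between them, 38 mm wide, 16 mm deep, open at both ends, crosses its centre. Point: on the axis, on the slot's floor (panel shut: unit x = -40, y = -30 mm, 98 mm up; cheek tops 114 mm up). Its y axis runs along the slot. A closed fingertip in the slot 30 mm from the axis, led round a circle, turns it.
- petri_dish: Clear round petri dish with a lid, 58 mm diameter, 15 mm high, loose on the unit's deck left of the panel. Origin: centre of its underside. Bystander.
- dropper_bottle: Small brown dropper bottle, 33 mm diameter, 102 mm high, loose on the bench to the left. Origin: centre of its underside. Bystander.
- tally_counter: Hand tally counter lying on the bench to the left, 71 x 55 x 24 mm. Origin: underside. Bystander.
- bench_timer: Cream bench timer with a round black dial, 58 x 71 x 66 mm, loose on the bench to the right. Origin: centre of its underside. Bystander.
- tape_roll: Roll of tape lying flat on the bench to the left, 104 mm diameter, 25 mm high. Origin: centre of its underside. Bystander.

How it is judged:
By the outcome, as a careful person would: the job done as asked, in the order asked, and still so for the second after the job is handed in, with the robot touching nothing.
It also fails if it takes over 42 s, if anything falls off the work surface, if the arm or the gripper's body presses on something with over 40 N, if the wrist force passes 120 N, or if a joint passes its speed limit or range.

## Working session

There is one attempt and no reset: what is moved stays moved. The work goes in short steps, Python scripts to look and compute and a tool call to move; the robot and the scene stay as the last step left them, time stands still between calls to the robot, and variables do not carry over. Pictures are saved under pics/ and viewed, at most 10 in all, crops included, and the job is handed in when it is done.

Besides the shell and the picture viewer there is one more tool, called by a JSON object that holds its "fn" and its "kwargs", one argument or row to a line. drive_tool: Moves the arm, as the interface text tells. Its arguments: {"type":"object","properties":{"rows":{"type":"array"},"newtons":{"type":"number"}},"required":["rows"]}

```bash
ls; mkdir -p pics
python3 - <<'E'
from plant import sensors,cams,r
import cv2,numpy as np
s=sensors.get_state();print(s,r.tip_reach)
for n in("scene","top"):
    c=cams.capture(n);cv2.imwrite(f"pics/{n}0.png",c["pixels"][:,:,::-1]);print(n,c["intrinsics"],c["eye"],c["orientation"],c.keys())
E
```

```text
pics
{'time_s': 0.0, 'joints': array([ 8.89278014e+01,  2.05897430e+01,  6.34453578e-01, -2.26112715e-02,
       -7.01353778e+01, -1.65082264e+01]), 'qd': array([-0.05091306, -0.05605749,  0.12520972, -0.00506941, -0.05280444,
       -0.02919334]), 'joint_torque': array([ 6.83572307e-04, -5.82715702e+01,  2.93057334e+01,  6.99730799e+00,
        7.06884879e-03, -1.45002259e-04]), 'tcp_pos': array([0.20373513, 0.64303847, 0.24463909]), 'eef_rot': array([ 1.79907030e+02, -5.38617658e-03, -1.75881207e+01]), 'contact_force': array([-0.28146558, -0.58968627,  0.14076393]), 'moment': array([ 0.02151348, -0.00859313,  0.01577576]), 'gripper_force': 0.0, 'gripper_width': 0.08734733380658045} 0.019
scene [[590.99856938   0.         317.91703903]
 [  0.         590.99856938 243.3051548 ]
 [  0.           0.           1.        ]] [-0.13971681 -0.56039055  0.96403185] [ 45.86670376  -0.82021051 -48.00552661] dict_keys(['pixels', 'intrinsics', 'eye', 'orientation'])
top [[441.974085     0.         325.12834937]
 [  0.         441.974085   229.61858983]
 [  0.           0.           1.        ]] [0.32314937 0.04205355 1.33807559] [ 10.28785341  -0.17478176 -90.10706164] dict_keys(['pixels', 'intrinsics', 'eye', 'orientation'])
```

View pics/scene0.png

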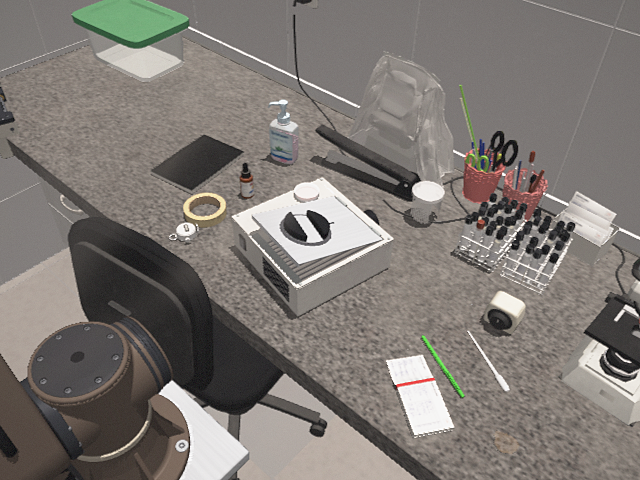

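View pics/top0.png

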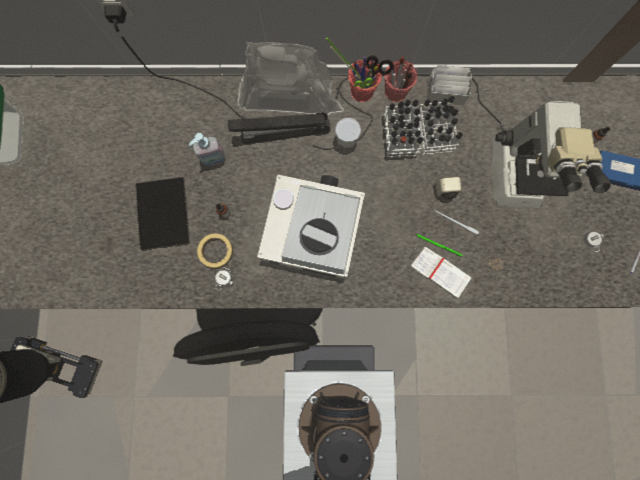

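Scene: the unit sits around top px (312,226), with its fastener at (319,236), the petri dish at (284,200) and the timer to the right. The panel is ajar towards the robot. I'll view enlarged crops to pick the corners.

Run:
```python
import cv2,numpy as np
a=cv2.imread("pics/top0.png")[165:290,245:380];b=cv2.imread("pics/scene0.png")[170:315,225:400]
a=cv2.resize(a,None,fx=2.9,fy=2.9,interpolation=2) if 0 else cv2.resize(a,(405,375),interpolation=cv2.INTER_CUBIC)
cv2.imwrite("pics/top0c.png",cv2.resize(a,(648,600)))
cv2.imwrite("pics/scene0c.png",cv2.resize(b,(700,580),interpolation=cv2.INTER_CUBIC))
```

```text
(no output)
```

View pics/top0c.png

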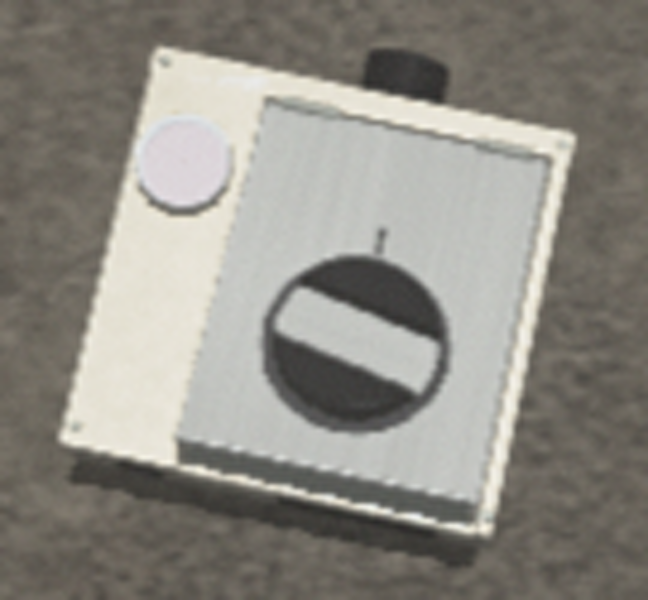

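View pics/scene0c.png

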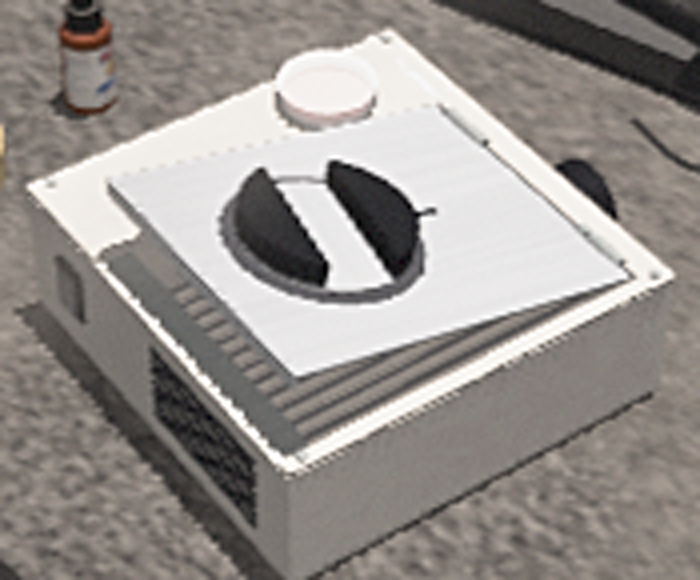

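Top crop: the unit's top corners are BL (157,47), BR (575,135), FR (490,535) and FL (62,442); the panel's front corners are (180,440) and (478,500). Scene crop: the corners are FL (30,186), FR (292,468), BR (672,274) and BL (388,32); the panel's front corners are (110,182) and (298,377). Next I triangulate these.

```bash
cat > h.py <<'E'
import numpy as np
from scipy.spatial.transform import Rotation as R
def rays(c,px):
    K=c["intrinsics"];px=np.atleast_2d(px).astype(float)
    d=np.c_[(px[:,0]-K[0,2])/K[0,0],-(px[:,1]-K[1,2])/K[1,1],-np.ones(len(px))]
    return np.array(c["eye"]),d@R.from_euler("xyz",c["orientation"],degrees=True).as_matrix().T
def tri(o1,d1,o2,d2):
    out=[]
    for a,b in zip(d1,d2):
        t=np.linalg.lstsq(np.c_[a,-b],o2-o1,rcond=None)[0]
        p,q=o1+t[0]*a,o2+t[1]*b; out.append([*(p+q)/2,np.linalg.norm(p-q)])
    return np.array(out)
def plane(o,d,z): return o+d*((z-o[2])/d[:,2])[:,None]
E
cat > m.py <<'E'
from plant import sensors,cams
from h import *
np.set_printoptions(precision=4,suppress=True)
t=cams.capture("top");s=cams.capture("scene")
pt=np.array([(157,47),(575,135),(490,535),(62,442),(180,440),(478,500)])/4.8+[245,165]-.4
ps=np.array([(388,32),(672,274),(292,468),(30,186),(110,182),(298,377)])/4+[225,170]-.4
o1,d1=rays(t,pt);o2,d2=rays(s,ps)
P=tri(o1,d1,o2,d2);print(P)
for o,d in((o1,d1),(o2,d2)):
    q=plane(o,d,.094)[:4,:2];q0=np.array([[125,130],[125,-130],[-125,-130],[-125,130]])/1e3
    z=q@[1,1j];z0=q0@[1,1j];k=np.vdot(z0,z-z.mean());print("centre",z.mean(),"yaw",np.angle(k),"scale",abs(k)/np.vdot(z0,z0).real)
E
python3 m.py
```

```text
[[ 0.7143  0.1786  0.089   0.0017]
 [ 0.6574 -0.076   0.093   0.0017]
 [ 0.4164 -0.0225  0.095   0.0004]
 [ 0.4717  0.2295  0.0919  0.0001]
 [ 0.4666  0.1551  0.1428  0.    ]
 [ 0.4322 -0.0131  0.1408  0.0009]]
centre (0.5647305822554202+0.07694108154175523j) yaw -0.2154660011764365 scale 0.9925246395823334
centre (0.5629642500625616+0.07602550659502764j) yaw -0.21427339829945433 scale 0.9805594844446466
```

The unit is at (0.564, 0.0765) with yaw -0.215 rad (heights and scale check out). The panel's front edge is about 142 mm up, so the panel angle is about 0.22. The lip is at about (0.454, 0.070) and the slot axis, panel shut, at about (0.5185, 0.056). I'll travel above the lip with the fingers closing.

{"fn": "drive_tool", "kwargs": {
  "rows": [
    {"x":0.03,"y":0.035,"fingers":-1},
    {"x":0.07,"y":0.08,"fingers":-1},
    {"x":0.105,"y":0.12,"fingers":-1},
    {"x":0.14,"y":0.16,"fingers":-1},
    {"x":0.175,"y":0.2,"fingers":-1},
    {"x":0.21,"y":0.24,"fingers":-1},
    {"x":0.245,"y":0.28,"spin":-0.03,"fingers":-1},
    {"x":0.28,"y":0.32,"spin":-0.05,"fingers":-1},
    {"x":0.31,"y":0.355,"spin":-0.07,"fingers":-1},
    {"x":0.34,"y":0.39,"spin":-0.09,"fingers":-1}
  ],
  "newtons": 20
}}

```text
invalid input
```

{"fn": "drive_tool", "kwargs": {
  "rows": [
    {"x":0.03,"y":0.035,"z":0,"spin":0,"fingers":-1},
    {"x":0.07,"y":0.08,"z":0,"spin":0,"fingers":-1},
    {"x":0.105,"y":0.12,"z":0,"spin":0,"fingers":-1},
    {"x":0.14,"y":0.16,"z":0,"spin":0,"fingers":-1},
    {"x":0.175,"y":0.2,"z":0,"spin":0,"fingers":-1},
    {"x":0.21,"y":0.24,"z":0,"spin":0,"fingers":-1},
    {"x":0.245,"y":0.28,"z":0,"spin":-0.03,"fingers":-1},
    {"x":0.28,"y":0.32,"z":0,"spin":-0.05,"fingers":-1},
    {"x":0.31,"y":0.355,"z":0,"spin":-0.07,"fingers":-1},
    {"x":0.34,"y":0.39,"z":0,"spin":-0.09,"fingers":-1}
  ],
  "newtons": 20
}}

```text
time_s: 1.45
tcp_pos: [0.4105, 0.1675, 0.2458]
eef_rot: [-180.0, -0.0, -12.4]
contact_force: [0.9, 1.2, -0.2]
gripper_width: 0.0006
gripper_force: 0.0
```

{"fn": "drive_tool", "kwargs": {
  "rows": [
    {"x":0.03,"y":0.04,"z":0,"spin":0,"fingers":-1},
    {"x":0.055,"y":0.075,"z":0,"spin":0,"fingers":-1},
    {"x":0.0635,"y":0.086,"z":0,"spin":0,"fingers":-1},
    {"x":0.0635,"y":0.086,"z":0,"spin":0,"fingers":-1}
  ]
}}

```text
time_s: 1.95
tcp_pos: [0.4538, 0.0707, 0.2454]
eef_rot: [180.0, 0.0, -12.5]
contact_force: [-0.0, 0.0, -0.6]
gripper_width: 0.0003
gripper_force: 0.0
```

Run:
```python
from plant import sensors,cams
import cv2,pickle
s=sensors.get_state();c=cams.capture("wrist");print(s["tcp_pos"],s["eef_rot"],c["T_tool_cam"])
pickle.dump((s,c),open("w1.pkl","wb"));cv2.imwrite("pics/w1.png",c["pixels"][:,:,::-1])
```

```text
[0.45379994 0.07070719 0.24540132] [ 1.79991979e+02  1.71552633e-02 -1.25352786e+01] [[ 6.16308015e-04  9.51055168e-01  3.09020530e-01  8.44109459e-02]
 [ 9.99999313e-01 -2.77920799e-04 -1.13904917e-03  3.41447233e-04]
 [-9.97415370e-04  3.09021020e-01 -9.51054685e-01 -1.39037085e-01]
 [ 0.00000000e+00  0.00000000e+00  0.00000000e+00  1.00000000e+00]]
```

View pics/w1.png

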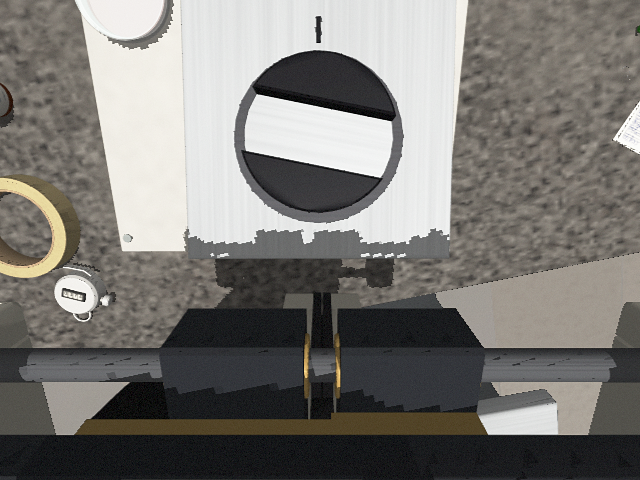

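Wrist: the panel edges are parallel to the image columns (yaw is right). The fastener centre is at (319,135), the slot is tilted about 0.19 rad clockwise, and the panel's front edge is at row ~245, left of row 300 where the fingertips are. Quick check of the projections.

```bash
cat > w.py <<'E'
import pickle;from h import *
np.set_printoptions(precision=4,suppress=True)
def wray(s,c,px):
    K=c["intrinsics"];px=np.atleast_2d(px).astype(float);T=c["T_tool_cam"]
    d=np.c_[(px[:,0]-K[0,2])/K[0,0],-(px[:,1]-K[1,2])/K[1,1],-np.ones(len(px))]
    Rw=R.from_euler("xyz",s["eef_rot"],degrees=True).as_matrix()
    return s["tcp_pos"]+Rw@T[:3,3],d@(Rw@T[:3,:3]).T
U0=np.array([.564,.0765]);a=-.215
def unit(p): 
    q=(np.atleast_2d(p)[:,:2]-U0)@np.array([[np.cos(a),-np.sin(a)],[np.sin(a),np.cos(a)]]);return q
def proj(s,c,P):
    Rw=R.from_euler("xyz",s["eef_rot"],degrees=True).as_matrix();T=c["T_tool_cam"];K=c["intrinsics"]
    q=((np.atleast_2d(P)-s["tcp_pos"])@Rw-T[:3,3])@T[:3,:3]
    return np.c_[K[0,2]-K[0,0]*q[:,0]/q[:,2],K[1,2]+K[1,1]*q[:,1]/q[:,2]]
E
python3 - <<'E'
from w import *
s,c=pickle.load(open("w1.pkl","rb"))
print("tip",proj(s,c,s["tcp_pos"]-[0,0,.019]))
for n,px,z in(("FLcorner",(124,251),.094),("pan front L",(186,232),.142),("pan front R",(450,232),.142),("fastener disc",(319,135),.13)):
    o,d=wray(s,c,px);p=plane(o,d,z);print(n,p,unit(p))
o,d=wray(s,c,[(257,92),(393,119),(243,152),(382,180)]);p=plane(o,d,.135);print(unit(p))
E
```

```text
tip [[320.4697 311.3908]]
FLcorner [[0.4723 0.2292 0.094 ]] [[-0.1222  0.1297]]
pan front L [[0.4865 0.1549 0.142 ]] [[-0.0925  0.0601]]
pan front R [[ 0.4485 -0.016   0.142 ]] [[-0.0931 -0.115 ]]
fastener disc [[0.5274 0.0555 0.13  ]] [[-0.0313 -0.0284]]
[[-0.0058  0.0093]
 [-0.0217 -0.0745]
 [-0.0414  0.0202]
 [-0.0596 -0.0694]]
```

Heights and positions agree within ~3 mm. Now I descend and press, shifted 3 mm backwards.

{"fn": "drive_tool", "kwargs": {
  "rows": [
    {"x":0.003,"y":0,"z":0.035,"spin":0,"fingers":-1},
    {"x":0.003,"y":0,"z":0.065,"spin":0,"fingers":-1},
    {"x":0.003,"y":0,"z":0.08,"spin":0,"fingers":-1},
    {"x":0.003,"y":0,"z":0.088,"spin":0,"fingers":-1},
    {"x":0.003,"y":0,"z":0.095,"spin":0,"fingers":-1},
    {"x":0.003,"y":0,"z":0.102,"spin":0,"fingers":-1},
    {"x":0.003,"y":0,"z":0.109,"spin":0,"fingers":-1},
    {"x":0.003,"y":0,"z":0.116,"spin":0,"fingers":-1},
    {"x":0.003,"y":0,"z":0.122,"spin":0,"fingers":-1},
    {"x":0.003,"y":0,"z":0.126,"spin":0,"fingers":-1}
  ]
}}

```text
time_s: 3.25
tcp_pos: [0.4566, 0.0706, 0.1192]
eef_rot: [180.0, 0.0, -12.4]
contact_force: [-1.9, 0.7, 1.2]
gripper_width: 0.0002
gripper_force: 0.5
```

{"fn": "drive_tool", "kwargs": {
  "rows": [
    {"x":0,"y":0,"z":0.003,"spin":0,"fingers":-1},
    {"x":0,"y":0,"z":0.005,"spin":0,"fingers":-1},
    {"x":0,"y":0,"z":0.007,"spin":0,"fingers":-1},
    {"x":0,"y":0,"z":0.008,"spin":0,"fingers":-1},
    {"x":0,"y":0,"z":0.008,"spin":0,"fingers":-1}
  ]
}}

```text
time_s: 3.88
tcp_pos: [0.4567, 0.0706, 0.1131]
eef_rot: [180.0, -0.0, -12.4]
contact_force: [-7.7, -0.8, 21.2]
gripper_width: 0.0001
gripper_force: 10.0
```

Panel shut: the tip stopped at z = 0.0941 with 21 N. I'll rise, half-open the fingers so both tips can sit in the slot astride the axis, and look.

{"fn": "drive_tool", "kwargs": {
  "rows": [
    {"x":0,"y":0,"z":-0.03,"spin":0,"fingers":-1},
    {"x":0,"y":0,"z":-0.08,"spin":0,"fingers":0.1},
    {"x":0,"y":0,"z":-0.12,"spin":0,"fingers":0.1},
    {"x":0,"y":0,"z":-0.12,"spin":0,"fingers":0.1},
    {"x":0,"y":0,"z":-0.12,"spin":0,"fingers":0.1}
  ]
}}

```text
time_s: 4.5
tcp_pos: [0.4563, 0.0706, 0.2311]
eef_rot: [-180.0, 0.0, -12.4]
contact_force: [-0.9, -0.1, -1.1]
gripper_width: 0.0349
gripper_force: 0.0
```

Run:
```python
from plant import sensors,cams
import cv2,pickle
s=sensors.get_state();c=cams.capture("wrist");print(s["tcp_pos"],s["eef_rot"],s["joints"],s["gripper_width"])
pickle.dump((s,c),open("w2.pkl","wb"));cv2.imwrite("pics/w2.png",c["pixels"][:,:,::-1])
```

```text
[0.45630446 0.0706138  0.23113929] [-1.79983740e+02  1.57654709e-02 -1.24361514e+01] [ 3.33212873e+01  6.53166502e-01 -2.62961985e+01 -2.53970976e-02
 -6.30499881e+01  4.42540692e+01] 0.03488897901747689
```

View pics/w2.png

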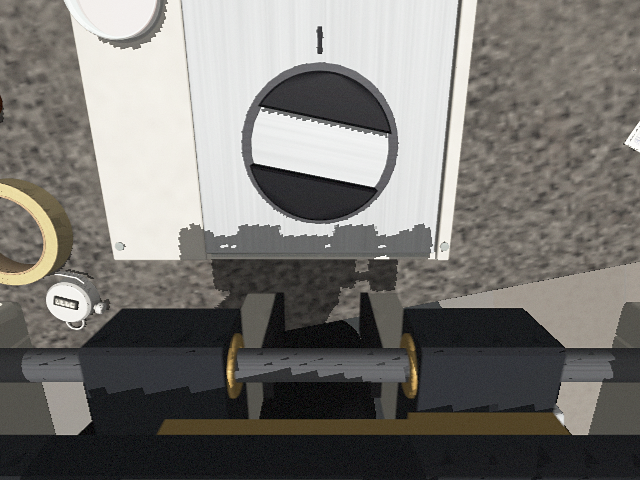

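Panel lies flush. The fastener disc is centred at (320,142); cheek edges run (262,106)-(390,132) and (251,165)-(377,190); fingertips are open.

Run:
```python
from w import *;import cv2
s,c=pickle.load(open("w2.pkl","rb"))
px=c["pixels"].max(2)
m=((px<60)).astype(np.uint8);m[250:]=0;m[:55]=0;m[:,:235]=0;m[:,405:]=0
n,l,st,cen=cv2.connectedComponentsWithStats(m)
pts=[]
for i in range(1,n):
    if st[i,4]>800: print(st[i],cen[i]);pts.append(np.argwhere(l==i)[:,::-1])
(ce,rd)=cv2.minEnclosingCircle(np.vstack(pts).astype(np.float32));print(ce,rd)
o,d=wray(s,c,[ce,(320,142),(262,106),(390,132),(251,165),(377,190)])
for z in(.098,.114):
    p=plane(o,d,z);print(z,p[:2,:2]);u=unit(p);print(u)
    for i in(2,4):v=u[i]-u[i+1];print(np.arctan2(v[0],v[1]))
print("corners",unit(plane(*wray(s,c,[(114,260),(448,260)]),.094)))
```

```text
[ 258   71  133   63 2674] [327.4263 103.0419]
[ 250  163  128   58 4221] [310.4208 193.2049]
(319.5, 145.2142791748047) 74.8371353149414
0.098 [[0.5226 0.0569]
 [0.5246 0.0561]]
[[-0.0363 -0.028 ]
 [-0.0342 -0.0283]
 [-0.0107  0.0106]
 [-0.0276 -0.0764]
 [-0.0498  0.0203]
 [-0.0676 -0.0692]]
0.19201633839046583
0.19676046669871666
0.114 [[0.5235 0.0567]
 [0.5254 0.0559]]
[[-0.0353 -0.028 ]
 [-0.0333 -0.0284]
 [-0.0112  0.0083]
 [-0.0271 -0.0736]
 [-0.048   0.0174]
 [-0.0648 -0.0668]]
0.19201633839046436
0.19676046669871702
corners [[-0.1224  0.1313]
 [-0.1229 -0.1271]]
```

{"fn": "drive_tool", "kwargs": {
  "rows": [
    {"x":0.035,"y":0,"z":0,"spin":0.1,"fingers":0.1},
    {"x":0.06,"y":-0.001,"z":0.03,"spin":0.193,"fingers":0.1},
    {"x":0.067,"y":-0.001,"z":0.06,"spin":0.193,"fingers":0.1},
    {"x":0.067,"y":-0.001,"z":0.08,"spin":0.193,"fingers":0.1},
    {"x":0.067,"y":-0.001,"z":0.09,"spin":0.193,"fingers":0.1},
    {"x":0.067,"y":-0.001,"z":0.097,"spin":0.193,"fingers":0.1},
    {"x":0.067,"y":-0.001,"z":0.103,"spin":0.193,"fingers":0.1},
    {"x":0.067,"y":-0.001,"z":0.108,"spin":0.193,"fingers":0.1},
    {"x":0.067,"y":-0.001,"z":0.111,"spin":0.193,"fingers":0.1}
  ]
}}

```text
time_s: 5.68
tcp_pos: [0.5224, 0.0573, 0.1206]
eef_rot: [-180.0, -0.0, -23.5]
contact_force: [0.9, -0.8, 0.1]
gripper_width: 0.0481
gripper_force: 0.0
```

The tips are in the slot with no contact. Turning clockwise.

{"fn": "drive_tool", "kwargs": {
  "rows": [
    {"x":0,"y":0,"z":0,"spin":0.12,"fingers":0.1},
    {"x":0,"y":0,"z":0,"spin":0.25,"fingers":0.1},
    {"x":0,"y":0,"z":0,"spin":0.38,"fingers":0.1},
    {"x":0,"y":0,"z":0,"spin":0.5,"fingers":0.1},
    {"x":0,"y":0,"z":0,"spin":0.62,"fingers":0.1},
    {"x":0,"y":0,"z":0,"spin":0.75,"fingers":0.1},
    {"x":0,"y":0,"z":0,"spin":0.88,"fingers":0.1},
    {"x":0,"y":0,"z":0,"spin":1.0,"fingers":0.1},
    {"x":0,"y":0,"z":0,"spin":1.12,"fingers":0.1},
    {"x":0,"y":0,"z":0,"spin":1.25,"fingers":0.1}
  ]
}}

```text
time_s: 6.92
tcp_pos: [0.522, 0.0579, 0.1207]
eef_rot: [180.0, 0.1, -95.3]
contact_force: [-2.3, 4.9, 0.2]
gripper_width: 0.0483
gripper_force: 2.1
```

Run:
```python
from plant import sensors
s=sensors.get_state();print(s["moment"],s["contact_force"],s["joints"])
```

```text
[1.48787099 0.8403922  0.15816031] [-2.29952728  4.89020673  0.19806926] [ 27.70852527  13.3779809  -27.63229745  -0.06688347 -48.96835772
 -32.99386744]
```

{"fn": "drive_tool", "kwargs": {
  "rows": [
    {"x":0,"y":0,"z":0,"spin":0.06,"fingers":0.1},
    {"x":0,"y":0,"z":0,"spin":0.12,"fingers":0.1},
    {"x":0,"y":0,"z":0,"spin":0.18,"fingers":0.1},
    {"x":0,"y":0,"z":0,"spin":0.23,"fingers":0.1},
    {"x":0,"y":0,"z":0,"spin":0.27,"fingers":0.1},
    {"x":0,"y":0,"z":0,"spin":0.3,"fingers":0.1},
    {"x":0,"y":0,"z":0,"spin":0.3,"fingers":0.1}
  ]
}}

```text
time_s: 7.8
tcp_pos: [0.5223, 0.0575, 0.1206]
eef_rot: [-180.0, 0.0, -112.3]
contact_force: [-2.2, 2.9, -0.8]
gripper_width: 0.0483
gripper_force: 1.2
```

Run:
```python
from plant import sensors
s=sensors.get_state();print(s["moment"],s["contact_force"],s["joints"])
```

```text
[1.10794453 0.50549942 0.05871744] [-2.18679131  2.87841729 -0.82734426] [ 2.76837754e+01  1.33958470e+01 -2.76296473e+01 -2.13082641e-02
 -4.89542100e+01 -4.99498249e+01]
```

Not at the stop yet (the moment is still only friction). I'll continue in small steps.

{"fn": "drive_tool", "kwargs": {
  "rows": [
    {"x":0,"y":0,"z":0,"spin":0.03,"fingers":0.1},
    {"x":0,"y":0,"z":0,"spin":0.06,"fingers":0.1},
    {"x":0,"y":0,"z":0,"spin":0.09,"fingers":0.1},
    {"x":0,"y":0,"z":0,"spin":0.09,"fingers":0.1}
  ]
}}

```text
time_s: 8.3
tcp_pos: [0.5223, 0.0576, 0.1206]
eef_rot: [-180.0, -0.0, -117.2]
contact_force: [-3.3, 6.1, 0.1]
gripper_width: 0.0485
gripper_force: 27.4
```

Run:
```python
from plant import sensors
s=sensors.get_state();print(s["moment"],s["contact_force"],s["eef_rot"])
```

```text
[2.01681374 1.19281509 2.484627  ] [-3.26375784  6.06600729  0.09917581] [-1.79979955e+02 -3.55543602e-02 -1.17248530e+02]
```

The moment jumped to 2.5 N m, so it is at the stop. I'll back off within the slack, rise clear and look.

{"fn": "drive_tool", "kwargs": {
  "rows": [
    {"x":0,"y":0,"z":0,"spin":-0.12,"fingers":0.1},
    {"x":0,"y":0,"z":0,"spin":-0.24,"fingers":0.1},
    {"x":0,"y":0,"z":0,"spin":-0.24,"fingers":0.1},
    {"x":0,"y":0,"z":-0.02,"spin":-0.24,"fingers":0.1},
    {"x":0,"y":0,"z":-0.06,"spin":-0.24,"fingers":0.1},
    {"x":0,"y":0.0,"z":-0.11,"spin":-0.24,"fingers":0.1},
    {"x":0,"y":0.0,"z":-0.15,"spin":-0.24,"fingers":0.1},
    {"x":0,"y":0.0,"z":-0.15,"spin":-0.24,"fingers":0.1}
  ]
}}

```text
time_s: 9.3
tcp_pos: [0.5241, 0.0574, 0.2743]
eef_rot: [-179.7, 0.2, -103.9]
contact_force: [0.2, -0.1, -1.0]
gripper_width: 0.0482
gripper_force: 0.0
```

{"fn": "drive_tool", "kwargs": {
  "rows": [
    {"x":0,"y":-0.04,"z":0,"spin":-0.15,"fingers":0.1},
    {"x":0,"y":-0.08,"z":0,"spin":-0.3,"fingers":0.1},
    {"x":0,"y":-0.1,"z":0,"spin":-0.45,"fingers":0.1},
    {"x":0,"y":-0.1,"z":0,"spin":-0.6,"fingers":0.1},
    {"x":0,"y":-0.1,"z":0,"spin":-0.75,"fingers":0.1},
    {"x":0,"y":-0.1,"z":0,"spin":-0.9,"fingers":0.1},
    {"x":0,"y":-0.1,"z":0,"spin":-1.05,"fingers":0.1},
    {"x":0,"y":-0.1,"z":0,"spin":-1.2,"fingers":0.1},
    {"x":0,"y":-0.1,"z":0,"spin":-1.35,"fingers":0.1},
    {"x":0,"y":-0.1,"z":0,"spin":-1.5,"fingers":0.1}
  ]
}}

```text
time_s: 10.55
tcp_pos: [0.6191, 0.0332, 0.2693]
eef_rot: [179.9, 0.1, -17.7]
contact_force: [0.2, -0.1, 0.4]
gripper_width: 0.0479
gripper_force: 0.0
```

Run:
```python
from plant import sensors,cams
import cv2,pickle
s=sensors.get_state();c=cams.capture("wrist");print(s["tcp_pos"],s["eef_rot"])
pickle.dump((s,c),open("w3.pkl","wb"));cv2.imwrite("pics/w3.png",c["pixels"][:,:,::-1])
```

```text
[0.61911319 0.03323188 0.26931229] [ 1.79935876e+02  7.48505631e-02 -1.76563630e+01]
```

View pics/w3.png

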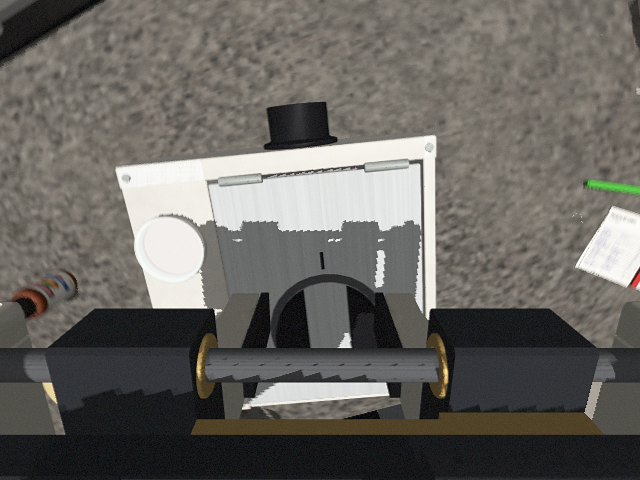

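Slot now runs front to back (cols 305-350), but I moved backwards instead of forwards. I'll retreat toward the robot for a clean view.

{"fn": "drive_tool", "kwargs": {
  "rows": [
    {"x":-0.04,"y":0,"z":0,"spin":-0.09,"fingers":0.1},
    {"x":-0.08,"y":0,"z":0,"spin":-0.09,"fingers":0.1},
    {"x":-0.12,"y":0,"z":0,"spin":-0.09,"fingers":0.1},
    {"x":-0.15,"y":0,"z":0,"spin":-0.09,"fingers":0.1},
    {"x":-0.16,"y":0,"z":0,"spin":-0.09,"fingers":0.1},
    {"x":-0.16,"y":0,"z":0,"spin":-0.09,"fingers":0.1}
  ]
}}

```text
time_s: 11.35
tcp_pos: [0.4671, 0.0825, 0.2706]
eef_rot: [-180.0, -0.0, -12.7]
contact_force: [-0.3, -0.0, -0.4]
gripper_width: 0.0484
gripper_force: 0.0
```

Run:
```python
from plant import sensors,cams
import cv2,pickle
s=sensors.get_state();c=cams.capture("wrist");print(s["tcp_pos"],s["eef_rot"])
pickle.dump((s,c),open("w4.pkl","wb"));cv2.imwrite("pics/w4.png",c["pixels"][:,:,::-1])
```

```text
[0.46711893 0.08246373 0.27064094] [-1.79989646e+02 -2.46744939e-02 -1.26644021e+01]
```

View pics/w4.png

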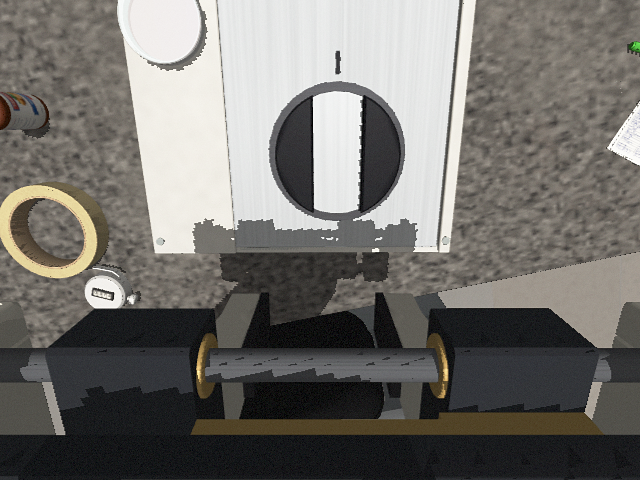

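The slot edges are vertical (cols 314 and 361) and point at the index mark (338,62). The panel is flush, the bystanders are in place and nothing is touching. Handing in.

```bash
python3 -c "
from plant import r
print(r.close_job())"
```

```text
the job is handed in; nothing more can be done
None
```

The panel was pushed fully shut first, then the fastener was turned clockwise to its stop, so the panel is locked; in the last wrist picture the bystanders in view looked undisturbed, and the job was handed in at about 11.4 s.

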